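# Fasten the hasp of the long tool case

## Robot

A 6-joint arm with a two-finger parallel gripper is mounted at the origin on the work surface. World frame = base frame: x ahead of the robot, y to its left, z up, the work surface at z = 0. Lengths are in m, angles in rad, forces in N, time in s.
With the tool pointing down it reaches from about 0.375 to 0.975 m from the base axis. Payload 3.8 kg.
Tool frame: the origin (TCP) lies on the centre line of the jaws, within the pads' length; the fingertips stand 14 mm ahead of it and the grasp point (between the pads) lies 5 mm behind it; z points along the fingers, y is the line along which they close (so a half turn about z gives the same grasp; the last joint's range is limited). The gripper opens to 85 mm and grips with 20 to 120 N. Pads are 22 mm wide; open, the fingers measure 114 mm over their backs; the gripper's body (76 mm by 85 mm) begins 54 mm behind the grasp point. The pads swing forward as they close: fully open they stand 13 mm farther back than shut.
Start: joints at [-1.246, 0.264, 1.604, -0, 1.274, -0.037], TCP at [0.239, -0.631, 0.224] pointing down, gripper open.
Joint ranges: [-2.63, 2.63], [-0.94, 2.18], [0.31, 2.57], [-1.31, 4.45], [0, 2.66], [-2.55, 2.55]. Speed limits (rad/s): [2.57, 2.57, 3.14, 3.14, 3.14, 3.14].

## Interface

Orientations are given as a rotation vector (axis times angle).
In Python, from workcell import bot, eyes, spot_in gives the robot as it stands.
- The arm moves only by the tool carry_out, never from a script. Its argument "series" is text: rows parted by semicolons, each of 4 numbers parted by spaces: the shift along the world's x, y, z in m, then the turn about the world's z in degrees. In form: tx ty tz roll; .... A call has 1 to 20 rows; each row shifts and turns the commanded pose from where the row before left it; what a row does not reach is not made up. A row lasts 1/8 s, in which the tool goes at most 62.5 mm and 10.7 degrees, less where a joint would pass 70% of its speed; a pose out of reach is approached as far as the arm can. A call is refused whole if a number of a shift passes 0.0625 or a number of a turn 10.7, either way. A call with a gripper value outside its range is refused whole. "jaw" is the gripper command: -1 is shut, 1 is fully open, values between are in proportion, set as the call begins (left out, the last holds). The fingers move at their own pace and stop on an object; "grip_force" is the grip in N (left out, the last holds). Time passes only in rows, so rows that do not move let the fingers close. It gives the time, the measured TCP pose, the force, the opening and the grip force at its end, in the units of the state.
- bot.read_state(): the state, without advancing time (a new reading comes with each control period).
- eyes.read_camera(name): name is "scene" or "top" or "wrist"; returns (picture, depth): 384x512x3 uint8, blue, green, red; 384x512 float32, m along the optical axis (not along the pixel's ray), 0 where there is no reading.
- eyes.get_calibration(name): a dict with "K" (3x3 intrinsics, pixels), "position" and "rotation" of the camera in the world; the wrist camera has in their place "T_tool_cam" (4x4, takes a point from camera to tool coordinates, whose origin is the TCP and whose axes are the flange's). Camera axes: x right, y down, z forward; pixel columns grow to the right and rows downward; lengths in m; the calibration is good to about 2 mm. A picture is of the moment at which its call begins: read the wrist's pose just before it. get_calibration takes no time and is no camera call.
- bot.finish_job(): hands the job in; it is judged then, once.
Trained networks look in the newest picture that a camera, given by its name, has taken for a name from the list of things; names that differ only in an ending like _2 or _b are one class to them, and where a whole thing is asked for, a point or a joint stands for the part that bears it (a point fixed in the world has none). Each returns a list of dicts, best first, with "score" (0 to 1); they miss things now and then, are a little off and sometimes report something else, mostly with a low value. They report only what shows in the picture. A call takes as long as a camera call.
- spot_in(camera, target): "rect" ([centre column, centre row, width, height] in pixels, round what is visible of it).
The state is a dict: "time": time; "q": joint angles; "joint_vel": joint speeds; "joint_torque": joint torques, N m; "tool_pos": TCP position; "tcp_rot": TCP orientation; "wrist_force": force on the tool from outside, world axes, zero at the start; "torque": the same for the moment, N m; "width": opening from 0.0 (shut) to 1.0 (fully open); "grip_force": force on a finger pad.
Only numpy, scipy, OpenCV 4.12 (cv2) and the standard library are available. Lean on these libraries where they do the work, as an engineer would, in place of code of your own. Each camera call takes 0.05 s, during which the arm holds its last target. There are 200 camera calls.

## Task

The pottery tools in the long, low plywood case are packed away: swing the steel hasp on its lid over onto the catch on its front deck and press it fully down flat, leaving the lid shut. The short, tall box beside it is still in use, so leave its hasp standing as it is.

Things in the scene. Friction and masses are not known exactly. Their poses are not given: they have to be found in the camera images.
- long_hinge (a point): Middle of the hasp's hinge axis on the long, low plywood case (280 x 180 x 80 mm high, fixed), 6 mm above the middle of its flat top. Axes: y along the case and the hinge axis, z up, -x towards the catch. The top's -x half is a fixed deck; the catch is a steel staple on it, 13 x 5 mm, 15 mm high, 40 mm from the axis. The +x half is the lid, flush with the deck, clear and flat for 90 mm.
- long_hasp (a joint): Long case's hasp, steel strap 75 mm from axis to rolled end (10 mm thick), 36 wide, 4 thick, with a 10 x 20 slot for the staple. Angle q: 0 flat on the deck over the staple; pi/2 upright; starts leaning back over the lid (1.75 to 2.35; stop 2.5). Its end is at x = -75 cos q, z = 75 sin q mm from long_hinge. Stiff by friction: stays where it is left, never falls; about 1 N at its end swings it.
- long_lid (a joint): Opening angle (rad) of the long case's lid, hinged along the rear edge of the case, 90 mm behind the hasp's hinge axis; the hasp is mounted on this lid. It starts at 0, shut, and its 0.6 kg keep it down.
- short_hasp_end (a point): Middle of the rolled end of the other hasp, on the short, tall plywood box (160 mm long, 180 mm deep, 115 mm high, fixed). That hasp is of the same size and also leans back over its lid; it is to be left alone.

How it is judged:
At the end, for the whole second after the job is handed in: The long case's hasp lies over its catch, within 0.17 rad (10 degrees) of flat and at rest, and the lid is shut (within 0.06 rad) (value of joint long_hasp below 0.17 rad and value of joint long_lid below 0.06 rad and velocity of joint long_hasp between -0.1 and 0.1 rad/s); the robot touches nothing.
It fails at once if the hasp of the short, tall box is moved (its end by more than 20 mm) (distance of short_hasp_end from where it was at the start of the episode above 0.02 m).
It also fails if it takes over 32 s, if anything falls off the work surface, if the arm or the gripper's body presses on something with over 40 N, if the wrist force passes 120 N, or if a joint passes its speed limit or range.

## Working session

There is one attempt and no reset: what is moved stays moved. The work goes in short steps, Python scripts to look and compute and a tool call to move; the robot and the scene stay as the last step left them, time stands still between calls to the robot, and variables do not carry over. Pictures are saved under pics/ and viewed, at most 10 in all, crops included, and the job is handed in when it is done.

Besides the shell and the picture viewer there is one more tool, called after "Emit:" by a JSON object that holds its "method" and its "body", one argument or row to a line. carry_out: Moves the arm, as the interface text tells. Its arguments: {"type":"object","properties":{"series":{"type":"string"},"jaw":{"type":"number"},"grip_force":{"type":"number"}},"required":["series"]}

```bash
mkdir -p pics
cat > h.py <<'E'
import numpy as np,cv2
from workcell import bot,eyes,spot_in
from scipy.spatial.transform import Rotation as R
def cam(n):
    s=bot.read_state(); c=eyes.get_calibration(n); im,d=eyes.read_camera(n)
    if n=="wrist":
        T=np.eye(4);T[:3,:3]=R.from_rotvec(s["tcp_rot"]).as_matrix();T[:3,3]=s["tool_pos"];T=T@np.array(c["T_tool_cam"])
    else:
        T=np.eye(4);r=np.array(c["rotation"]);T[:3,:3]=r if r.shape==(3,3) else R.from_rotvec(r).as_matrix();T[:3,3]=c["position"]
    v,u=np.mgrid[:384,:512]
    P=np.dstack([u,v,np.ones_like(u)])@np.linalg.inv(c["K"]).T*d[...,None]
    return im,d,P@T[:3,:3].T+T[:3,3]
E
python3 - <<'E'
from h import *
a=[]
for n in ["scene","top"]:
    im,d,P=cam(n); np.savez(f"{n}.npz",im=im,d=d,P=P)
    for t in ["long_hasp","long_lid","long_hinge","short_hasp_end"]:
        for r in spot_in(n,t)[:3]:
            u,v=map(int,r["rect"][:2]); print(n,t,round(r["score"],2),np.round(r["rect"]),P[v,u].round(3))
    a.append(im)
cv2.imwrite("pics/a.png",cv2.resize(a[0],(800,600)));cv2.imwrite("pics/b.png",cv2.resize(a[1],(800,600)))
print(bot.read_state())
E
```

```text
scene long_hasp 0.65 [163. 298.  22.  19.] [ 0.537 -0.321  0.153]
scene long_lid 0.58 [171. 320. 134. 127.] [ 0.552 -0.336  0.083]
scene long_hinge 0.76 [160. 309. 158. 150.] [ 0.517 -0.33   0.082]
scene short_hasp_end 0.54 [287. 123.  24.  12.] [0.516 0.232 0.167]
top long_hasp 0.65 [415. 200.  31.  28.] [ 0.525 -0.324  0.08 ]
top long_hasp 0.3 [146. 208.  24.  32.] [0.506 0.249 0.114]
top long_lid 0.85 [413. 193. 137.  73.] [ 0.536 -0.303  0.141]
top long_hinge 0.7 [405. 212. 149. 114.] [ 0.501 -0.301  0.089]
top short_hasp_end 0.57 [148. 208.  26.  32.] [0.505 0.236 0.154]
{'time': 0.5, 'q': array([-1.24589969e+00,  2.63916649e-01,  1.60400421e+00, -7.86052901e-06,
        1.27373188e+00, -3.68840863e-02]), 'joint_vel': array([-0.00064824, -0.00137444, -0.00082574, -0.00080537,  0.00049656,
       -0.00069078]), 'joint_torque': array([ 5.51593457e-04, -5.14404631e+01, -3.67237258e+01, -9.67555388e-05,
        2.60596142e-03, -9.14540550e-07]), 'tool_pos': array([ 0.23890932, -0.63128541,  0.22396621]), 'tcp_rot': array([-3.09027603e+00, -5.65182788e-01,  2.52294981e-05]), 'wrist_force': array([-1.27723072, -0.25323268,  1.15205514]), 'torque': array([-0.00867831,  0.0005675 , -0.00798723]), 'grip_force': 0.0, 'width': 0.9997544487993507}
```

View pics/a.png

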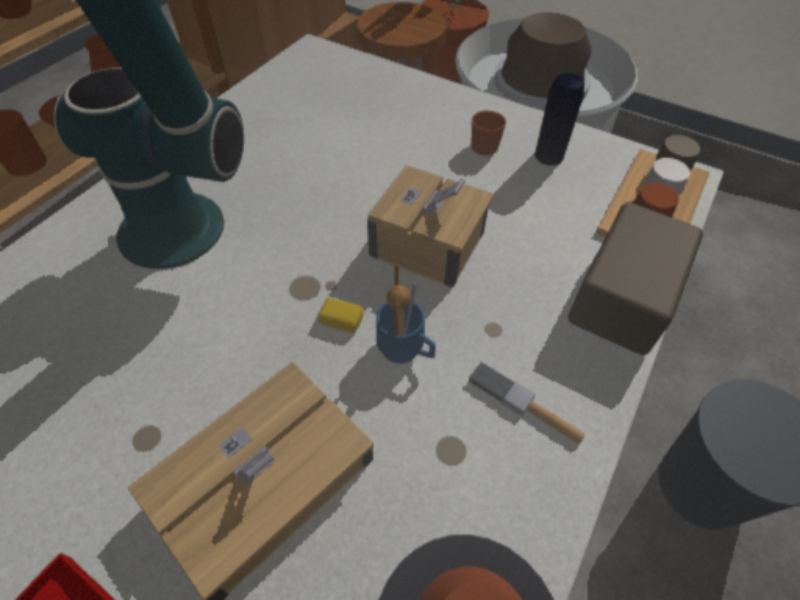

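View pics/b.png

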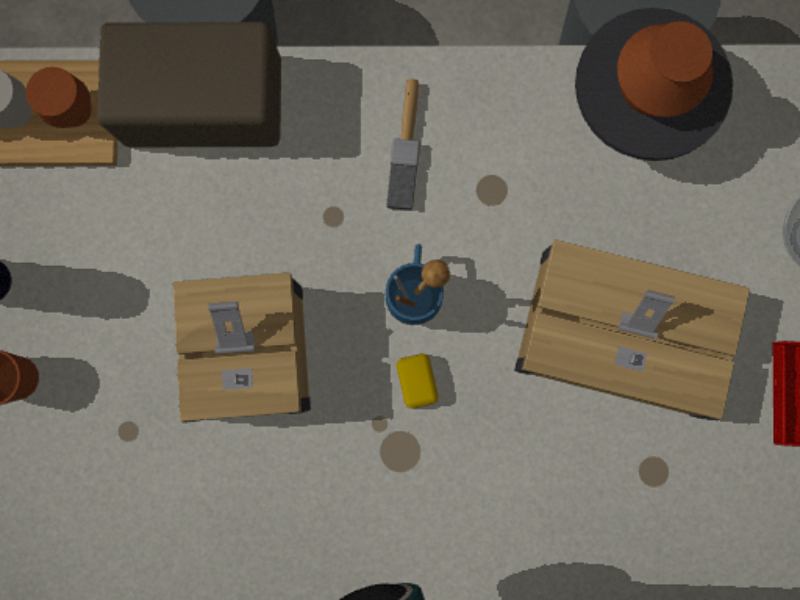

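The scene picture shows the long case lower left, its hasp at (255,465) leaning back and its staple at (235,440). In the top picture the case is on the right, with the hasp end at (655,298), hinge near (640,330) and staple at (630,358). The short box is on the left and stays untouched.

Run:
```python
from h import *
Q=[]
for n in ["scene","top"]:
    P=np.load(n+".npz")["P"].reshape(-1,3)
    m=(P[:,0]>.35)&(P[:,0]<.68)&(P[:,1]<-.1)&(P[:,1]>-.5)
    P=P[m]
    t=P[(P[:,2]>.07)&(P[:,2]<.09)]
    r=cv2.minAreaRect((t[:,:2]*1000).astype(np.float32)); print(n,r,np.median(t[:,2]))
    c=np.array(r[0])/1000; b=cv2.boxPoints(r)/1000
    e=max([(b[1]-b[0]),(b[2]-b[1])],key=np.linalg.norm); ey=e/np.linalg.norm(e); ey*=np.sign(ey[1]); ex=np.array([ey[1],-ey[0]])
    print("c",c,"ex",ex,"yaw deg",np.degrees(np.arctan2(ex[1],ex[0])))
    h=P[(P[:,2]>.092)]; L=np.c_[(h[:,:2]-c)@ex,(h[:,:2]-c)@ey,h[:,2]]
    L=L[(abs(L[:,0])<.085)&(abs(L[:,1])<.1)]
    print(len(L)); print((L[np.argsort(L[:,2])][::max(1,len(L)//25)]*1000).round())
```

```text
scene ((504.87298583984375, -308.5382995605469), (280.62066650390625, 189.045654296875), 75.58871459960938) 0.08130152319259626
c [ 0.50487299 -0.3085383 ] ex [ 0.96853423 -0.24888074] yaw deg -14.411288
219
[[ -6. -19.  92.]
 [ -7.  15.  92.]
 [ -5.   1.  93.]
 [ -4.  10.  94.]
 [-41.  -2.  95.]
 [ -2.  -1.  96.]
 [-45.  -2.  97.]
 [  3.  13. 103.]
 [  7.   4. 108.]
 [  9.  11. 112.]
 [ 11.  -0. 114.]
 [ 13.  14. 118.]
 [ 17.  15. 123.]
 [ 21.   1. 129.]
 [ 23.  -1. 133.]
 [ 42.   6. 150.]
 [ 40.  12. 151.]
 [ 42. -17. 152.]
 [ 41.  17. 153.]
 [ 39.   2. 154.]
 [ 39.   4. 154.]
 [ 40.  13. 154.]
 [ 39.   9. 154.]
 [ 35.  -0. 155.]
 [ 37.   1. 155.]
 [ 43. -12. 155.]
 [ 37. -13. 155.]
 [ 38.  -6. 156.]]
top ((503.832275390625, -310.1965026855469), (281.25439453125, 190.0642852783203), 75.56584930419922) 0.07947655700031597
c [ 0.50383228 -0.3101965 ] ex [ 0.96843475 -0.24926727] yaw deg -14.434156
469
[[ -2.   3.  92.]
 [ -8. -18.  93.]
 [-46.   2.  94.]
 [  2. -15.  96.]
 [-44.   2.  99.]
 [  4. -14. 102.]
 [  6. -15. 105.]
 [ 11.   6. 108.]
 [  7.  13. 110.]
 [ 13.  17. 112.]
 [ 14.  -8. 115.]
 [ 14.   8. 119.]
 [ 21.  15. 121.]
 [ 18. -17. 125.]
 [ 23.  -6. 128.]
 [ 22.  -8. 130.]
 [ 24.   5. 134.]
 [ 28.  -9. 136.]
 [ 30.  -1. 138.]
 [ 29.  -9. 141.]
 [ 31.   7. 143.]
 [ 30.  10. 147.]
 [ 34.  10. 150.]
 [ 33.  15. 152.]
 [ 38.  12. 153.]
 [ 36.  -7. 154.]
 [ 39.  -5. 157.]]
```

Run:
```python
from h import *
for n in ["scene","top"]:
    P=np.load(n+".npz")["P"].reshape(-1,3)
    for x in np.arange(.2,.9,.05):
        print(n,round(x,2),[int(1000*max(P[(P[:,0]>x)&(P[:,0]<x+.05)&(P[:,1]>y)&(P[:,1]<y+.05)][:,2],default=-1)) for y in np.arange(-.7,-.1,.05)])
```

```text
scene 0.2 [-1000, -1000, 4, 5, 4, 5, 5, 5, 4, 5, 4, 5]
scene 0.25 [-1000, 2, 5, 5, 5, 5, 5, 7, 7, 6, 5, 5]
scene 0.3 [-1000, 3, 33, 33, 5, 5, 5, 5, 5, 4, 5, 5]
scene 0.35 [-1000, -1000, 9, 34, 5, 83, 83, 80, 5, 4, 5, 5]
scene 0.4 [-1000, -1000, 6, 33, 5, 85, 84, 86, 84, 84, 83, 5]
scene 0.45 [-1000, -1000, -1000, 4, 80, 85, 84, 95, 97, 85, 84, 4]
scene 0.5 [-1000, -1000, -1000, -1000, 84, 85, 85, 157, 131, 85, 85, 5]
scene 0.55 [-1000, -1000, -1000, -1000, 83, 84, 84, 85, 85, 85, 84, 6]
scene 0.6 [-1000, -1000, -1000, -1000, -1000, 5, 5, 83, 84, 85, 83, 5]
scene 0.65 [-1000, -1000, -1000, -1000, -1000, -1000, 6, 5, 5, 6, 5, 5]
scene 0.7 [-1000, -1000, -1000, -1000, -1000, -1000, 101, 101, 97, 5, 6, 6]
scene 0.75 [-1000, -1000, -1000, -1000, -1000, -1000, 99, 164, 101, 100, 6, 5]
scene 0.8 [-1000, -1000, -1000, -1000, -1000, 824, -1000, 205, 199, 102, 5, 5]
scene 0.85 [-1000, -1000, -1000, -1000, -1000, -1000, -1000, 204, 171, 101, 5, 5]
top 0.2 [-1000, -1000, 4, 5, 6, 5, 5, 6, 5, 7, 5, 7]
top 0.25 [-1000, -1000, 5, 5, 5, 4, 6, 5, 7, 5, 5, 5]
top 0.3 [-1000, -1000, 28, 33, 6, 7, 6, 5, 5, 6, 5, 5]
top 0.35 [-1000, -1000, 10, 34, 7, 84, 83, 78, 8, 5, 4, 6]
top 0.4 [-1000, -1000, 10, 35, 6, 84, 86, 85, 85, 84, 83, 37]
top 0.45 [-1000, -1000, 32, 37, 82, 84, 87, 93, 98, 84, 85, 5]
top 0.5 [-1000, -1000, 5, 5, 85, 85, 86, 156, 146, 84, 84, 5]
top 0.55 [-1000, -1000, 49, 8, 84, 84, 87, 85, 84, 85, 83, 7]
top 0.6 [-1000, -1000, 46, 63, 5, 5, 5, 81, 84, 83, 83, 5]
top 0.65 [-1000, -1000, 61, 62, 6, 5, 6, 6, 5, 6, 5, 5]
top 0.7 [-1000, -1000, 6, 6, 6, 5, 101, 99, 96, 4, 5, 6]
top 0.75 [-1000, -1000, 6, 7, 6, 101, 163, 166, 142, 99, 5, 4]
top 0.8 [-1000, -1000, 6, 6, 5, 146, 203, 204, 182, 100, 6, 7]
top 0.85 [-1000, -1000, 5, 5, 5, 141, 204, 203, 180, 100, 6, 6]
```

Emit:
{"method": "carry_out", "body": {
  "series": "0.028 0.0253 0 -7; 0.028 0.0253 0 -7; 0.028 0.0253 0 -7; 0.028 0.0253 0 -7; 0.028 0.0253 0 -7.2; 0.028 0.0253 0 0; 0.028 0.0253 0 0; 0.028 0.0253 0 0; 0.028 0.0253 0 0; 0.028 0.0253 0 0; 0.028 0.0253 0 0; 0.026 0.0253 0 0; 0 0 0 0",
  "jaw": -1
}}

```text
time: 2.12
tool_pos: [0.5746, -0.3257, 0.224]
tcp_rot: [-3.117, 0.39, -0.001]
wrist_force: [-0.2, 0.1, -1.5]
width: 0.001
grip_force: 0.0
```

Run:
```python
from h import *
s=bot.read_state(); print(s["time"],s["tool_pos"],s["tcp_rot"],R.from_rotvec(s["tcp_rot"]).as_matrix().round(3))
im,d,P=cam("wrist"); cv2.imwrite("pics/c.png",im)
H=np.array([.5004,-.3084]);ex=np.array([.968,-.249]);ey=np.array([.249,.968])
p=P[(d>0)]; L=np.c_[(p[:,:2]-H)@ex,(p[:,:2]-H)@ey,p[:,2]-.086]
L=L[(abs(L[:,1])<.025)&(L[:,2]>.003)&(L[:,0]<.055)&(L[:,0]>-.06)&(L[:,2]<.09)]
print((L[np.argsort(L[:,0])][::max(1,len(L)//30)]*1000).round())
```

```text
2.125 [ 0.57458374 -0.32574973  0.22400625] [-3.11679618e+00  3.90492112e-01 -8.11551923e-04] [[ 0.969 -0.247  0.001]
 [-0.247 -0.969  0.   ]
 [ 0.    -0.    -1.   ]]
[[  1. -24.   5.]
 [  3. -20.   4.]
 [  4.  21.   4.]
 [ 11. -12.  20.]
 [ 19. -16.  31.]
 [ 39.  15.  67.]
 [ 40. -13.  67.]
 [ 41. -12.  68.]
 [ 41.  17.  67.]
 [ 42. -13.  67.]
 [ 43.  18.  66.]
 [ 43. -15.  67.]
 [ 44.  14.  68.]
 [ 44.  16.  65.]
 [ 45. -16.  66.]
 [ 45.  13.  65.]
 [ 45.  -7.  65.]
 [ 45.  -1.  66.]
 [ 45.   3.  66.]
 [ 46.  -9.  66.]
 [ 46.   5.  66.]
 [ 46.  -7.  61.]
 [ 46.  -9.  63.]
 [ 46. -17.  63.]
 [ 46. -13.  63.]
 [ 46. -10.  62.]
 [ 46.  -7.  64.]
 [ 47.  10.  62.]
 [ 47.   8.  62.]
 [ 47.  12.  63.]
 [ 47.  -3.  63.]
 [ 47. -14.  65.]]
```

View pics/c.png

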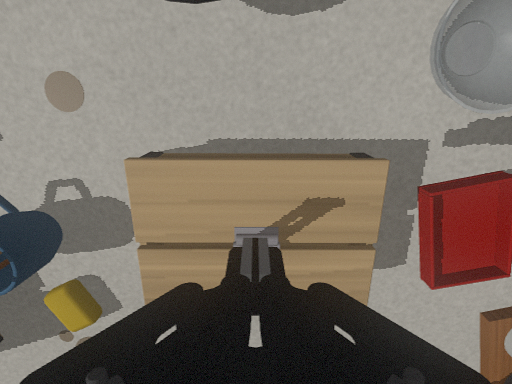

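The hasp end is at (255,235), centred under the shut fingers at (255,260), so the alignment is good. Next I go down behind it and sweep it over.

Emit:
{"method": "carry_out", "body": {
  "series": "0 0 -0.028 0; 0 0 -0.028 0; 0 0 -0.028 0; 0 0 0 0; -0.0097 0.0025 0 0; -0.0097 0.0025 0 0; -0.0097 0.0025 0 0; -0.0097 0.0025 0 0; -0.0097 0.0025 0 0; -0.0097 0.0025 0 0; -0.0097 0.0025 0 0; -0.0097 0.0025 0 0; -0.0097 0.0025 0 0; -0.0097 0.0025 0 0; 0 0 0 0"
}}

```text
time: 4.05
tool_pos: [0.4742, -0.302, 0.1388]
tcp_rot: [-3.115, 0.396, 0.004]
wrist_force: [0.8, 0.3, -0.1]
width: -0.003
grip_force: 0.0
```

```bash
cat > m.py <<'E'
from h import *
s=bot.read_state(); H=np.array([.5004,-.3084]);ex=np.array([.968,-.249]);ey=np.array([.249,.968])
print(s["time"],s["tool_pos"],"local x,y",(s["tool_pos"][:2]-H)@ex,(s["tool_pos"][:2]-H)@ey)
for n in ["scene","top"]:
    im,d,P=cam(n); p=P[d>0]; L=np.c_[(p[:,:2]-H)@ex,(p[:,:2]-H)@ey,p[:,2]-.086]
    L=L[(abs(L[:,1])<.02)&(L[:,2]>.0)&(L[:,0]<.08)&(L[:,0]>-.085)&(L[:,2]<.09)]
    print(n,(L[np.argsort(L[:,0])][::max(1,len(L)//25)]*1000).round().tolist())
    if n=="scene": cv2.imwrite("pics/s%d.png"%(s["time"]*100),cv2.resize(im[200:384,60:300],None,fx=3,fy=3)); print("pics/s%d.png"%(s["time"]*100))
E
python3 m.py; cp $(ls -t pics/s*.png|head -1) pics/last1.png
```

```text
4.05 [ 0.4742259  -0.30204745  0.13881742] local x,y -0.02691831644288184 -0.0003680869056055461
scene [[-46.0, -1.0, 7.0], [-37.0, 18.0, 59.0], [-32.0, 17.0, 50.0], [-29.0, 16.0, 45.0], [-27.0, 17.0, 43.0], [-25.0, -8.0, 41.0], [-23.0, 7.0, 35.0], [-21.0, -7.0, 76.0], [-20.0, 11.0, 83.0], [-20.0, 7.0, 89.0], [-18.0, -6.0, 28.0], [-16.0, 6.0, 67.0], [-16.0, -0.0, 78.0], [-16.0, 5.0, 75.0], [-14.0, 4.0, 73.0], [-13.0, -11.0, 23.0], [-11.0, -3.0, 19.0], [-9.0, -9.0, 20.0], [-8.0, -8.0, 16.0], [-7.0, 16.0, 15.0], [-5.0, 13.0, 11.0], [-3.0, -16.0, 11.0], [-2.0, -6.0, 6.0], [0.0, 3.0, 5.0], [3.0, 15.0, 6.0], [4.0, 8.0, 4.0]]
pics/s405.png
top [[-49.0, -4.0, 65.0], [-48.0, -13.0, 59.0], [-48.0, 17.0, 62.0], [-47.0, 16.0, 53.0], [-47.0, -11.0, 66.0], [-46.0, -4.0, 67.0], [-46.0, -0.0, 6.0], [-46.0, 8.0, 67.0], [-45.0, -18.0, 63.0], [-45.0, 4.0, 67.0], [-44.0, 2.0, 67.0], [-44.0, -14.0, 66.0], [-43.0, -8.0, 66.0], [-43.0, -2.0, 65.0], [-42.0, -5.0, 63.0], [-42.0, -7.0, 68.0], [-41.0, -16.0, 64.0], [-40.0, 4.0, 64.0], [-40.0, -14.0, 65.0], [-39.0, 18.0, 55.0], [-38.0, -4.0, 56.0], [-37.0, 10.0, 54.0], [-37.0, -0.0, 66.0], [-37.0, 8.0, 54.0], [-36.0, 15.0, 55.0], [-36.0, 12.0, 53.0], [-35.0, 16.0, 52.0], [-34.0, 5.0, 61.0], [-33.0, 12.0, 88.0], [-32.0, 13.0, 47.0]]
```

View pics/last1.png

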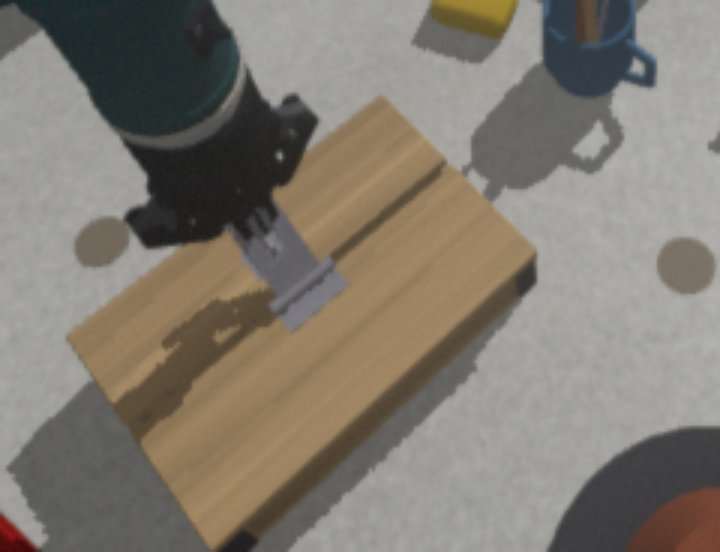

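The strap is now past upright, about 55° from flat, with its end at (310,290) in the crop. I'll follow the arc down, then lift and press on its end.

Emit:
{"method": "carry_out", "body": {
  "series": "-0.004 0.001 -0.005 0; -0.004 0.001 -0.005 0; -0.005 0.0012 -0.005 0; 0 0 0 0; 0 0 0.03 0; -0.014 0.0035 0 0; -0.013 0.0035 0 0; 0 0 0 0; 0 0 -0.008 0; 0 0 -0.008 0; 0 0 -0.008 0; 0 0 -0.008 0; 0 0 -0.008 0; 0 0 0 0"
}}

```text
time: 5.9
tool_pos: [0.4351, -0.292, 0.1135]
tcp_rot: [-3.115, 0.396, 0.003]
wrist_force: [0.7, -0.2, -0.0]
width: -0.002
grip_force: 0.0
```

```bash
python3 m.py; cp $(ls -t pics/s*.png|head -1) pics/last2.png
```

```text
5.9 [ 0.43505432 -0.29197185  0.11346124] local x,y -0.06734522870312624 -0.0003686248865132564
scene [[-77.0, -0.0, 73.0], [-66.0, -17.0, 34.0], [-63.0, 16.0, 28.0], [-61.0, -8.0, 58.0], [-60.0, -7.0, 57.0], [-58.0, 1.0, 28.0], [-57.0, -4.0, 72.0], [-56.0, -0.0, 62.0], [-56.0, -5.0, 71.0], [-55.0, 3.0, 84.0], [-52.0, 11.0, 25.0], [-49.0, 3.0, 23.0], [-45.0, -16.0, 25.0], [-41.0, -6.0, 19.0], [-37.0, 6.0, 17.0], [-33.0, -16.0, 19.0], [-28.0, -16.0, 15.0], [-24.0, -14.0, 13.0], [-21.0, 7.0, 11.0], [-17.0, 14.0, 10.0], [-14.0, -4.0, 10.0], [-10.0, -15.0, 8.0], [-7.0, 1.0, 7.0], [-3.0, 19.0, 6.0], [1.0, -7.0, 8.0], [4.0, 18.0, 1.0]]
pics/s590.png
top [[-78.0, 13.0, 86.0], [-46.0, 7.0, 21.0], [-41.0, 4.0, 17.0], [-38.0, -6.0, 17.0], [-36.0, 10.0, 16.0], [-33.0, 8.0, 15.0], [-30.0, 14.0, 11.0], [-28.0, 13.0, 13.0], [-26.0, 15.0, 11.0], [-24.0, 0.0, 12.0], [-22.0, -16.0, 8.0], [-20.0, 2.0, 8.0], [-19.0, 13.0, 7.0], [-17.0, 15.0, 4.0], [-15.0, -18.0, 10.0], [-14.0, -7.0, 8.0], [-12.0, -14.0, 8.0], [-10.0, -5.0, 7.0], [-8.0, 6.0, 5.0], [-6.0, 8.0, 5.0], [-4.0, 19.0, 1.0], [-3.0, 11.0, 5.0], [-1.0, -12.0, 7.0], [0.0, -17.0, 1.0], [2.0, 12.0, 3.0], [4.0, 12.0, 2.0]]
```

View pics/last2.png

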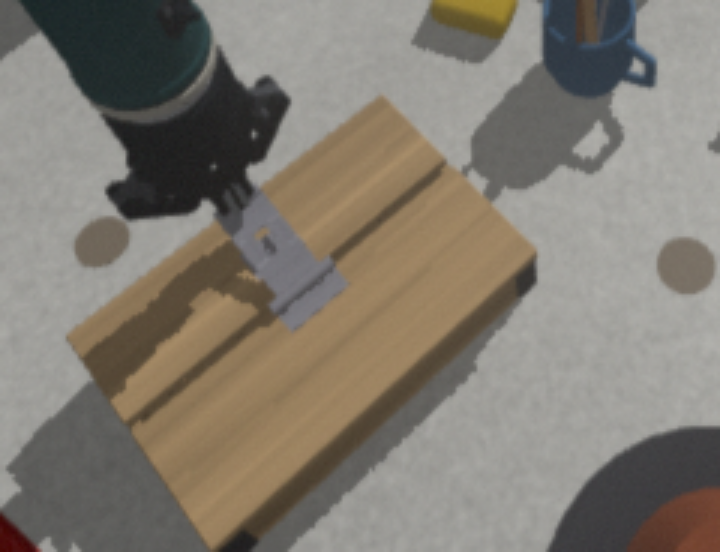

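The fingers are on the strap end at (235,205) and the strap is about 22° up. I'll press lower in small steps.

Emit:
{"method": "carry_out", "body": {
  "series": "0 0 -0.004 0; 0 0 -0.004 0; 0 0 -0.004 0; 0 0 0 0"
}}

```text
time: 6.5
tool_pos: [0.4357, -0.2922, 0.1024]
tcp_rot: [-3.116, 0.396, 0.001]
wrist_force: [-0.6, -0.8, -0.0]
width: -0.001
grip_force: 0.0
```

```bash
python3 m.py
```

```text
6.5 [ 0.43570793 -0.29224644  0.10244959] local x,y -0.06664416325016453 -0.0004716753788059698
scene [[-77.0, 1.0, 62.0], [-67.0, 18.0, 23.0], [-63.0, 1.0, 69.0], [-60.0, -19.0, 75.0], [-60.0, -10.0, 47.0], [-59.0, 3.0, 59.0], [-57.0, 3.0, 32.0], [-56.0, -4.0, 59.0], [-55.0, -7.0, 74.0], [-54.0, 8.0, 68.0], [-53.0, -17.0, 13.0], [-50.0, -10.0, 17.0], [-46.0, 9.0, 14.0], [-42.0, 12.0, 16.0], [-37.0, -1.0, 8.0], [-33.0, -1.0, 8.0], [-29.0, 6.0, 10.0], [-25.0, -6.0, 10.0], [-21.0, 1.0, 10.0], [-17.0, -4.0, 9.0], [-13.0, 18.0, 5.0], [-10.0, 5.0, 4.0], [-6.0, -0.0, 5.0], [-2.0, -6.0, 5.0], [1.0, -15.0, 7.0], [4.0, 12.0, 1.0]]
pics/s650.png
top [[-78.0, 14.0, 77.0], [-76.0, 6.0, 34.0], [-44.0, 17.0, 10.0], [-40.0, 11.0, 11.0], [-38.0, -7.0, 14.0], [-35.0, 8.0, 11.0], [-32.0, 6.0, 9.0], [-30.0, -5.0, 12.0], [-28.0, -4.0, 9.0], [-26.0, -3.0, 5.0], [-24.0, -10.0, 7.0], [-22.0, 8.0, 7.0], [-20.0, 3.0, 4.0], [-18.0, 4.0, 5.0], [-16.0, 3.0, 10.0], [-15.0, 16.0, 7.0], [-13.0, 0.0, 5.0], [-11.0, 10.0, 6.0], [-9.0, -14.0, 5.0], [-7.0, -4.0, 1.0], [-6.0, -2.0, 1.0], [-4.0, -1.0, 0.0], [-2.0, 9.0, 5.0], [-1.0, -5.0, 5.0], [1.0, 15.0, 6.0], [3.0, 17.0, 4.0], [10.0, -2.0, 0.0]]
```

Emit:
{"method": "carry_out", "body": {
  "series": "0 0 -0.004 0; 0 0 -0.004 0; 0 0 -0.003 0; 0 0 0 0"
}}

```text
time: 7.1
tool_pos: [0.4357, -0.2923, 0.0915]
tcp_rot: [-3.116, 0.396, 0.001]
wrist_force: [-0.1, -0.2, -0.5]
width: 0.002
grip_force: 0.0
```

```bash
python3 m.py|cut -c1-900
```

```text
7.1 [ 0.43567245 -0.29230118  0.0915229 ] local x,y -0.06666487666313481 -0.0005334986179674556
scene [[-78.0, -17.0, 13.0], [-67.0, 2.0, 61.0], [-63.0, -12.0, 9.0], [-60.0, 9.0, 32.0], [-60.0, 17.0, 65.0], [-58.0, 13.0, 9.0], [-56.0, -3.0, 20.0], [-56.0, 6.0, 50.0], [-55.0, 12.0, 65.0], [-54.0, -1.0, 38.0], [-52.0, -11.0, 9.0], [-50.0, -5.0, 83.0], [-49.0, 5.0, 10.0], [-44.0, 5.0, 6.0], [-39.0, 13.0, 8.0], [-35.0, 9.0, 5.0], [-30.0, 6.0, 6.0], [-26.0, 14.0, 6.0], [-22.0, -12.0, 8.0], [-18.0, 0.0, 5.0], [-14.0, 11.0, 5.0], [-10.0, 1.0, 8.0], [-6.0, -0.0, 5.0], [-2.0, 10.0, 6.0], [2.0, -1.0, 4.0], [5.0, -6.0, 1.0]]
pics/s710.png
top [[-82.0, 15.0, 89.0], [-78.0, 14.0, 75.0], [-76.0, 7.0, 10.0], [-45.0, 13.0, 6.0], [-41.0, 7.0, 5.0], [-38.0, -6.0, 3.0], [-36.0, 11.0, 5.0], [-32.0, 7.0, 5.0], [-29.0, -6.0, 4.0], [-27.0, -6.0, 3.0], [-25.0, -4.0, 6.0], [-23.0, -12.0, 6.0], [-21.0, -10.0, 5.0], [-20.0, 18.0, 2.0], [-18.0, 1.0, 3.0], [-16.0, -7.0, 4.0], [-13.0, 11.0, 2.0], [-12.0, -14.0, 6.0], [-10.0, 14.0, 5.0], [-8.0, 6.0, 4.0], [-5.0, 14.0, 1.0], [-4.0, 8.0, 3.0], [-2.0, 1.0, 7.0], [-1.0, 4.0, 7.0], [1.0, -19.0, 4.0], [2.0, 9.0, 2.0], [4.0, 12.0, 1.0]]
```

Emit:
{"method": "carry_out", "body": {
  "series": "0 0 -0.002 0; 0 0 -0.002 0; 0 0 0 0"
}}

```text
time: 7.58
tool_pos: [0.4358, -0.2924, 0.0878]
tcp_rot: [-3.116, 0.396, 0.0]
wrist_force: [0.2, 0.4, 0.3]
width: 0.0
grip_force: 0.0
```

Emit:
{"method": "carry_out", "body": {
  "series": "0 0 -0.002 0; 0 0 -0.002 0; 0 0 0 0"
}}

```text
time: 7.95
tool_pos: [0.4359, -0.2925, 0.0838]
tcp_rot: [-3.116, 0.396, 0.0]
wrist_force: [-0.2, -0.3, 0.9]
width: -0.001
grip_force: 0.0
```

```bash
python3 m.py|cut -c1-900;  python3 - <<'E'
from h import *
im,d,P=cam("wrist"); a=cv2.imread("pics/s795.png") 
cv2.imwrite("pics/w.png",np.vstack([cv2.resize(eyes.read_camera("scene")[0][230:330,100:240],(560,400)),cv2.resize(im[150:384,100:420],(560,200))]))
E
```

```text
7.95 [ 0.43587216 -0.29246195  0.08379819] local x,y -0.06643152823029155 -0.0006394003546453012
scene [[-78.0, 0.0, 43.0], [-67.0, 18.0, 3.0], [-62.0, -17.0, 3.0], [-60.0, -19.0, 62.0], [-59.0, -10.0, 23.0], [-57.0, 9.0, 7.0], [-56.0, 3.0, 23.0], [-55.0, -4.0, 2.0], [-55.0, -3.0, 34.0], [-54.0, 17.0, 4.0], [-51.0, 7.0, 3.0], [-50.0, 12.0, 77.0], [-49.0, 12.0, 87.0], [-46.0, 13.0, 2.0], [-41.0, 10.0, 3.0], [-36.0, 7.0, 2.0], [-31.0, -6.0, 5.0], [-27.0, 11.0, 4.0], [-23.0, -17.0, 5.0], [-18.0, 18.0, 2.0], [-14.0, 5.0, 4.0], [-10.0, 5.0, 5.0], [-5.0, 10.0, 6.0], [-0.0, 12.0, 6.0], [3.0, 17.0, 7.0], [5.0, 4.0, 1.0]]
pics/s795.png
top [[-83.0, 16.0, 86.0], [-79.0, 16.0, 4.0], [-77.0, 2.0, 0.0], [-74.0, 5.0, 22.0], [-42.0, 0.0, 4.0], [-38.0, 13.0, 1.0], [-35.0, 10.0, 2.0], [-32.0, 12.0, 7.0], [-29.0, -8.0, 4.0], [-26.0, -1.0, 3.0], [-24.0, 8.0, 4.0], [-21.0, -1.0, 1.0], [-20.0, 9.0, 3.0], [-17.0, 0.0, 1.0], [-15.0, -17.0, 1.0], [-14.0, 4.0, 2.0], [-12.0, 6.0, 1.0], [-11.0, 9.0, 1.0], [-9.0, -15.0, 1.0], [-7.0, -16.0, 4.0], [-4.0, 19.0, 2.0], [-3.0, 6.0, 1.0], [-2.0, -18.0, 9.0], [-1.0, 4.0, 7.0], [0.0, -18.0, 6.0], [2.0, 10.0, 4.0], [4.0, -6.0, 6.0]]
```

View pics/w.png

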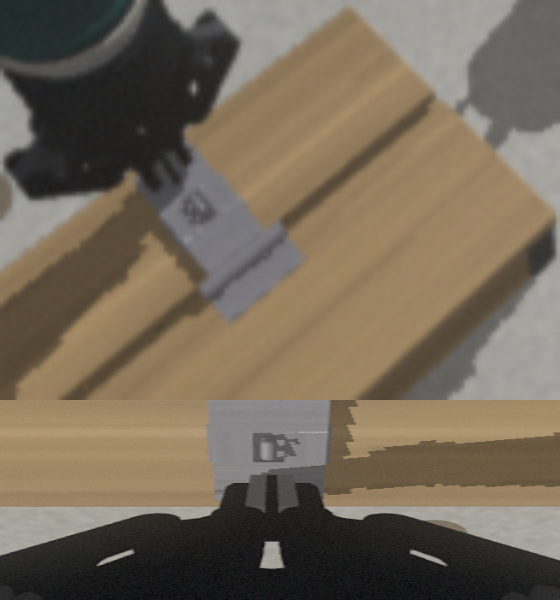

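The strap lies flat with the staple showing in its slot, at (197,208) above and (268,447) in the wrist view. I'll push a little more to feel the stop, then lift away.

Emit:
{"method": "carry_out", "body": {
  "series": "0 0 -0.002 0; 0 0 -0.002 0; 0 0 0 0"
}}

```text
time: 8.52
tool_pos: [0.4363, -0.2928, 0.0825]
tcp_rot: [3.116, -0.396, 0.001]
wrist_force: [-5.0, 2.2, 15.0]
width: -0.003
grip_force: 7.1
```

The tool met the stop at 15 N, so I'm lifting clear.

Emit:
{"method": "carry_out", "body": {
  "series": "0 0 0.01 0; 0 0 0.03 0; 0 0 0.04 0; 0 0 0.04 0; -0.03 -0.05 0 0; -0.03 -0.05 0 0; 0 0 0 0"
}}

```text
time: 9.4
tool_pos: [0.3741, -0.3954, 0.2002]
tcp_rot: [3.114, -0.403, -0.0]
wrist_force: [0.9, 0.2, 0.1]
width: -0.003
grip_force: 0.0
```

Run:
```python
from h import *
H=np.array([.5004,-.3084]);ex=np.array([.968,-.249]);ey=np.array([.249,.968])
for n in ["scene","top"]:
    im,d,P=cam(n); p=P[d>0]; L=np.c_[(p[:,:2]-H)@ex,(p[:,:2]-H)@ey,p[:,2]-.086]
    L=L[(abs(L[:,1])<.017)]
    for a in range(-80,80,10):
        k=L[(L[:,0]*1000>a)&(L[:,0]*1000<a+10)]; print(n,a,len(k),(np.median(k[:,2])*1000).round(1) if len(k) else "")
    if n=="scene": cv2.imwrite("pics/z.png",cv2.resize(im,(800,600)))
```

```text
scene -80 58 5.7
scene -70 65 3.5
scene -60 71 3.3
scene -50 60 3.2
scene -40 71 3.3
scene -30 71 3.4
scene -20 70 3.1
scene -10 64 4.2
scene 0 104 -0.1
scene 10 73 -3.2
scene 20 78 -4.4
scene 30 75 -4.5
scene 40 75 -4.6
scene 50 80 -4.8
scene 60 79 -4.8
scene 70 82 -4.7
top -80 82 3.3
top -70 74 1.2
top -60 73 1.6
top -50 75 1.3
top -40 76 1.1
top -30 77 1.3
top -20 73 0.9
top -10 80 1.9
top 0 86 -4.5
top 10 74 -5.6
top 20 73 -6.1
top 30 73 -6.9
top 40 74 -6.3
top 50 68 -6.1
top 60 73 -6.8
top 70 70 -6.4
```

View pics/z.png

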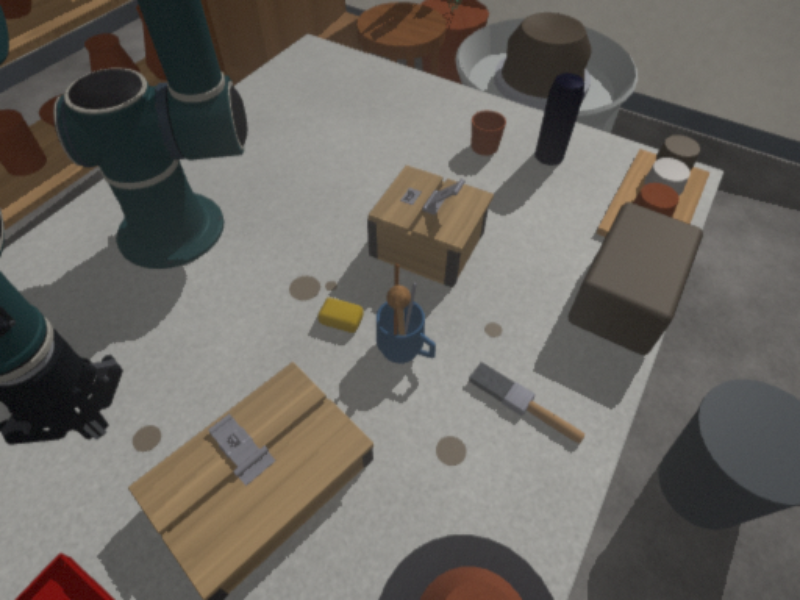

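The hasp lies flat over the staple at (235,440), the lid is shut, the short box's hasp at (445,195) hasn't moved, and the arm is clear.

```bash
python3 -c "
from workcell import bot
print(bot.finish_job())"
```

```text
the job is handed in; nothing more can be done
None
```

The long case's hasp is pressed flat over its catch with the lid shut, the short box's hasp was left standing, and the job is handed in (no verdict was returned).

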